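# Clamp the lid of the butterfly case

## Robot

A 7-joint arm with a two-finger parallel gripper is mounted at the origin on the work surface. World frame = base frame: x ahead of the robot, y to its left, z up, the work surface at z = 0. Lengths are in mm, angles in rad, forces in N, time in s.
With the tool pointing down it reaches from about 350 to 900 mm from the base axis. Payload 8.1 kg.
Tool frame: the origin (TCP) lies between the finger pads; the fingertips stand ahead of it and the grasp point (between the pads) is the TCP (arm.tips_ahead is the x of the fingertips in the tool frame, in mm); x points along the fingers, y is the direction in which the jaws open and shut, and the axes are right-handed (so a half turn about x gives the same grasp; the last joint's range is limited). The gripper opens to 85 mm and grips with 20 to 120 N. Pads are 22 mm wide; open, the fingers measure 114 mm over their backs; the gripper's body (76 mm by 85 mm) begins 54 mm behind the grasp point. The pads swing forward as they close: fully open they stand 13 mm farther back than shut.
Start: joints at [-1.27, 0.434, 0.025, 1.573, -0.012, 1.134, -0.075], TCP at [245.599, 574.736, 250.323] pointing down, gripper open.
Joint ranges: [-2.62, 2.62], [-0.44, 2.09], [-1.27, 1.32], [0.08, 2.57], [-1.32, 4.46], [0.12, 2], [-2.74, 2.74]. Speed limits (rad/s): [2.22, 2.22, 3.01, 3.01, 3.14, 3.14, 3.14].

## Interface

Orientations are given as a rotation vector (axis times angle).
In Python, from rig import arm gives the robot as it stands. The module is installed in compiled form; this text tells all that it offers.
- The arm moves only by the tool arm_command, never from a script. Its argument "rows" is text: rows parted by semicolons, each of 6 numbers parted by spaces: the shift along the tool's x, y, z in cm, then the turn, a rotation vector about the tool's x, y, z in rad. A call has 1 to 10 rows; each row shifts and turns the commanded pose from where the row before left it, along the tool's axes as they then stand; what a row does not reach is not made up. A row lasts 1/12 s, in which the tool goes at most 41.7 mm and 7.16 degrees, less where a joint would pass 70% of its speed; a pose out of reach is approached as far as the arm can. A call is refused whole if a number of a shift passes 4.17 or a number of a turn 0.125, either way. A call with a gripper value outside its range is refused whole. "gripper" is the gripper command: -1 is shut, 1 is fully open, values between are in proportion, set as the call begins (left out, the last holds). The fingers move at their own pace and stop on an object; "squeeze" is the grip in N (left out, the last holds). Time passes only in rows, so rows that do not move let the fingers close. It gives the time, the measured TCP pose, the force and the opening at its end, in the units of the state.
- arm.sense(): the state, without advancing time (a new reading comes with each control period).
- arm.capture(name): name is "side" or "top"; returns the picture (420x560x3 uint8, red, green, blue); there is no depth.
- arm.camera_model(name): a dict with "fx", "fy", "cx", "cy" (pixels), "R" (3x3) and "t" (3): a world point X has camera coordinates R X + t. Camera axes: x right, y down, z forward; pixel columns grow to the right and rows downward; lengths in mm; the calibration is good to about 2 mm. A picture is of the moment at which its call begins. camera_model takes no time and is no camera call.
- arm.hand_in(): hands the job in, once; it reports no verdict.
The state is a dict: "time": time; "q": joint angles; "qd": joint speeds; "joint_efforts": joint torques, N m; "eef_pos": TCP position; "eef_rot": TCP orientation; "force": force on the tool from outside, world axes, zero at the start; "moment": the same for the moment, N m; "finger_gap": finger opening in mm.
Only numpy, scipy, OpenCV 4.12 (cv2) and the standard library are available. Lean on these libraries where they do the work, as an engineer would, in place of code of your own. Each camera call takes 0.05 s, during which the arm holds its last target. There are 200 camera calls.

## Task

Lock the clear lid on the blue butterfly case for the drive home: with the back of a finger push the yellow clamp strap round over the lid until it rests against the steel stop post, and only then push the red cam lever down flat with a fingertip so that its cam presses on the lid. Nothing needs gripping: do not lift or shift the lid, do not lean on it, leave everything else on the table where it stands, and finish clear of it all.

Things in the scene. Friction and masses are not known exactly. Their poses are not given: they have to be found in the camera images.
- case: fixed blue specimen case (160 x 200 mm, walls 5 mm) screwed on a plywood board 270 x 250 x 12 mm; origin under the board's centre, on the table. Its -x side (nearer the robot) carries the steel stop post (14 mm thick, axis at x -105, y -20 mm in this frame, top 104 mm above the table); its +x side carries the strap's pivot post. The case rim is 70 mm above the table.
- lid: loose clear plastic lid, 164 x 204 x 6 mm, lying on the case rim and located in it by a skirt with about 2 mm of play; origin under its slab's centre, its top face 76 mm above the table. Must not be shifted or lifted.
- strap (a joint): angle (rad) of the yellow clamp strap about its vertical pivot: 0 = over the lid, along the case's -x direction, against the stop post (end of travel, cannot go further); grows as it swings out to the case's +y side; stiff hinge that stays where it is left, about 1.5 N at its end moves it; starts 0.9 to 1.25.
- strap_pivot (a point): on the strap's vertical pivot axis, mid-thickness of the strap (96 mm above the table), 105 mm from the case's centre along its +x.
- strap_end (a point): on the strap's centre line 180 mm from the pivot, mid-thickness. The strap is a flat level bar 26 mm wide and 12 mm thick (90 to 102 mm above the table, so 14 mm clear above the lid) that reaches 220 mm from the pivot; it moves only level, round the pivot. The 40 mm before and after this point are free to be pushed on the side.
- lever_hinge (a point): axis of the red cam lever, on the strap 95 mm from the pivot, 106 mm above the table; the axis is level and square to the strap. Moves with the strap.
- lever (a joint): angle (rad) of the red cam lever: 0 = raised 60 degrees above the strap, leaning towards the strap's free end; 1.05 = flat along the strap (end of travel); grows as its free end is pushed down, towards the strap's free end; stiff hinge that stays where it is left, about 4 N square to the pad moves it, a little more when the cam meets the lid over the last 20 degrees. Starts 0 to 0.2.
- lever_pad (a point): middle of the lever's pad (34 x 24 x 8 mm, mid-thickness), 60 mm from the lever's hinge; the lever's end is 80 mm from the hinge. When flat the pad lies on the strap, its top 110 mm above the table.
- cam: steel cam disc (36 mm diameter, 12 mm wide) fixed to the lever under its hinge, inside the strap; it clears the lid while the lever is up and presses on the lid when the strap is over and the lever flat; origin on the lever's hinge.
- tape: bystander: pink roll of tape lying flat, 60 mm diameter, 22 mm high, left of the case, lower than the strap; origin under its centre.
- vial: bystander: small vial with white cap, 28 mm diameter, 55 mm high, right of the case; origin under its centre.
- pinblock: bystander: black foam block with pins, 50 x 60 x 30 mm (pins to 48 mm), right of the case; origin under its centre.
- tweezers: bystander: steel tweezers lying flat, 150 mm long, 6 mm high, on the far left of the case; origin under the middle of the handle.
- mug: bystander: green mug, 80 mm diameter, 90 mm high; origin under its centre.
- jar: bystander: glass jar with white cap, 84 mm diameter, 120 mm high; origin under its centre.
- limebox: bystander: lime green box, 80 x 110 x 45 mm; origin under its centre.

How it is judged (in metres and radians):
On the way, in this order (a step that is already met when the one before it is completed fails the run):
1. the strap is over the lid against the stop post (within 3 degrees) with the lever still up (value of joint strap below 0.05 rad and value of joint lever below 0.5 rad), for 0.2 s.
2. the lever is down flat and its cam presses on the lid (value of joint lever above 0.92 rad and contact force between cam and lid above 3 N and value of joint strap below 0.06 rad), for 0.2 s.
At the end, for the whole second after the job is handed in: The strap is within 0.06 rad of its stop over the lid, the lever is within 0.13 rad of flat (joint above 0.92), the cam presses on the lid with more than 3 N, the lid lies still within 7 mm of where it was, and each bystander is within 25 mm of where it stood (all of step 2 and distance of lid from where it was at the start of the episode below 0.007 m and linear speed of lid below 0.02 m/s and distance of each of tape, vial, pinblock, tweezers, mug, jar, limebox from where it was at the start of the episode below 0.025 m); the robot touches nothing.
It fails at once if the lever is pushed down before the strap is over the lid (value of joint lever above 0.5 rad and value of joint strap above 0.1 rad).
It fails at once if the lid is lifted or shifted by more than 10 mm (distance of lid from where it was at the start of the episode above 0.01 m).
It fails at once if the clear lid is pressed by hand with more than 12 N (contact force between any of the fingers, the arm and lid above 12 N).
It fails at once if a bystander is moved or lifted by more than 30 mm (distance of any of tape, vial, pinblock, tweezers, mug, jar, limebox from where it was at the start of the episode above 0.03 m).
It also fails if it takes over 58 s, if anything falls off the work surface, if the arm or the gripper's body presses on something with over 40 N, if the wrist force passes 120 N, or if a joint passes its speed limit or range.

## Working session

There is one attempt and no reset: what is moved stays moved. The work goes in short steps, Python scripts to look and compute and a tool call to move; the robot and the scene stay as the last step left them, time stands still between calls to the robot, and variables do not carry over. Pictures are saved under pics/ and viewed, about 8 in all and at most 12, crops included, and the job is handed in when it is done.

Besides the shell and the picture viewer there is one more tool, called after ">>>" by a JSON object that holds its "fn" and its "kwargs". arm_command: Moves the arm, as the interface text tells. Its arguments: {"type":"object","properties":{"rows":{"type":"string"},"gripper":{"type":"number"},"squeeze":{"type":"number"}},"required":["rows"]}

```bash
mkdir -p pics
cat > h.py <<'E'
import numpy as np, cv2
from scipy.spatial.transform import Rotation as Rn
from rig import arm
def save(n,f):
    im=arm.capture(n); cv2.imwrite('pics/'+f,im[:,:,::-1]); return im
def proj(n,P):
    c=arm.camera_model(n); p=np.array(c['R'])@np.array(P,float)+np.array(c['t']).ravel()
    return np.array([c['fx']*p[0]/p[2]+c['cx'],c['fy']*p[1]/p[2]+c['cy']])
def atz(n,u,v,z):
    c=arm.camera_model(n);R=np.array(c['R']);t=np.array(c['t']).ravel()
    d=R.T@np.array([(u-c['cx'])/c['fx'],(v-c['cy'])/c['fy'],1]); o=-R.T@t
    return o+d*(z-o[2])/d[2]
def st():
    s=arm.sense(); R=Rn.from_rotvec(s['eef_rot']).as_matrix()
    print(round(s['time'],2),np.round(s['eef_pos'],1),'F',np.round(s['force'],1),'gap',round(s['finger_gap'],1),'tips',arm.tips_ahead);print(np.round(R,3)); return s,R
E
python3 - <<'E'
from h import *
a=save('top','t1.png');b=save('side','s1.png')
st()
for n in('top','side'):
    c=arm.camera_model(n);print(n,c['fx'],c['cx'],c['cy'],np.round(-np.array(c['R']).T@np.array(c['t']).ravel()))
E
```

```text
0.1 [245.5 574.3 249.6] F [-0.  -0.2 -0.2] gap 85.8 tips 19.0
[[-0.     0.393  0.92 ]
 [-0.001  0.92  -0.393]
 [-1.    -0.001  0.   ]]
top 471.28832842487975 277.88159549748497 206.53117031752106 [ 342.   24. 1443.]
side 407.05888769821365 282.25679139918276 207.66473759055583 [ 471. -730.  798.]
```

View pics/t1.png

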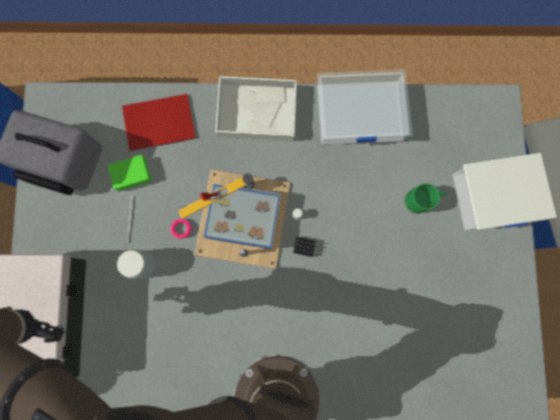

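View pics/s1.png

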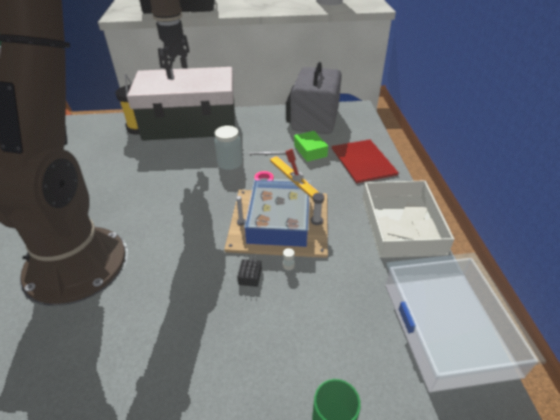

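The top view shows the strap from its pivot at about (250,182) to its tip at (182,214), and the stop post near (243,252). The tape is at (181,229). The side view shows the strap from (271,158) to (318,193), with the red lever up. I'll enlarge both for precise pixels.

Run:
```python
from h import *
a=cv2.imread('pics/t1.png')[160:275,160:320];b=cv2.imread('pics/s1.png')[140:270,220:340]
A=cv2.resize(a,None,fx=5,fy=5,interpolation=2);B=cv2.resize(b,None,fx=4.6,fy=4.6,interpolation=2)
for i in range(0,160,20):
    cv2.putText(A,str(160+i),(i*5,10),0,.35,(0,0,255));cv2.line(A,(i*5,0),(i*5,575),(0,0,0),1)
for i in range(0,115,20):
    cv2.putText(A,str(160+i),(0,i*5+10),0,.35,(0,0,255));cv2.line(A,(0,i*5),(800,i*5),(0,0,0),1)
cv2.imwrite('pics/t1c.png',A)
for i in range(0,130,20):
    p=int(i*4.6);cv2.putText(B,str(220+i),(p,10),0,.35,(0,0,255));cv2.line(B,(p,0),(p,600),(0,0,0),1)
    cv2.putText(B,str(140+i),(0,p+10),0,.35,(0,0,255));cv2.line(B,(0,p),(600,p),(0,0,0),1)
cv2.imwrite('pics/s1c.png',B)
# board corners by wood... quick world estimates
for n,u,v,z in [('top',250,182,96),('top',182,214,96),('top',243,252,104),('top',181,229,11)]: print(n,u,v,np.round(atz(n,u,v,z)))
```

```text
top 250 182 [626.  74.  96.]
top 182 214 [532. 269.  96.]
top 243 252 [423.  93. 104.]
top 181 229 [498. 286.  11.]
```

View pics/t1c.png

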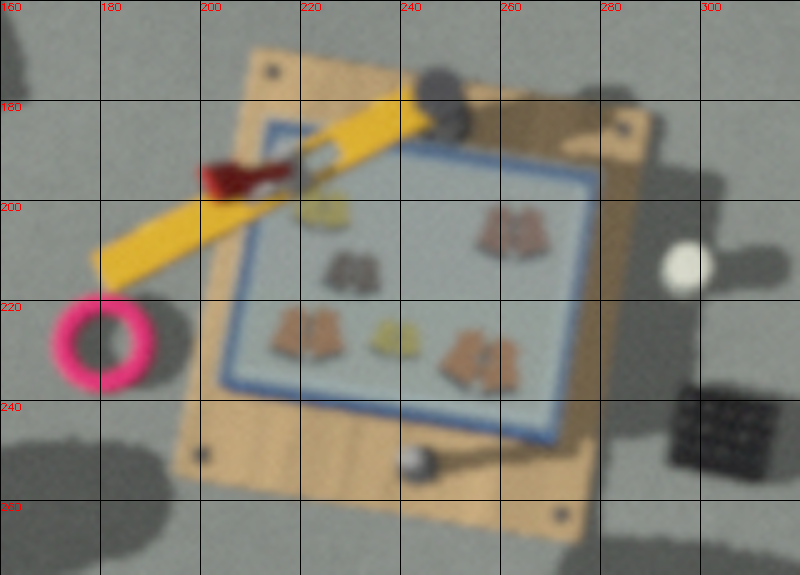

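View pics/s1c.png

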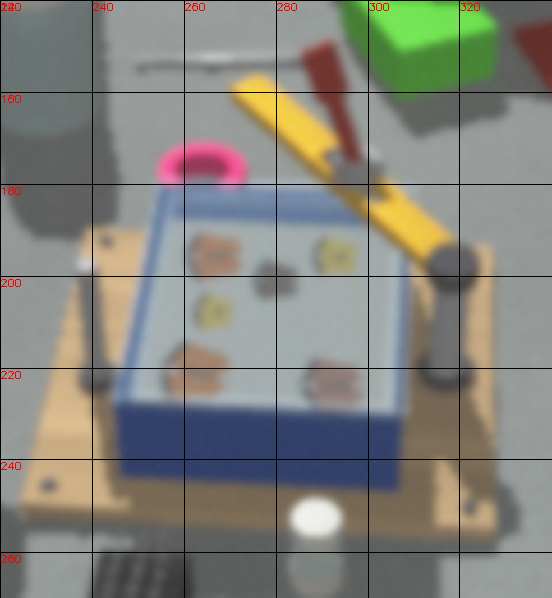

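Run:
```python
from h import *
from scipy.optimize import least_squares
def tri(pt,ps):
    f=lambda X:np.r_[proj('top',X)-pt,proj('side',X)-ps]
    r=least_squares(f,[550,150,90.]);return r.x,r.fun
for k,p,s in [('tip',(180.4,214.4),(274.6,158.5)),('padmid',(205,196),(290.6,156)),('post',(243,252),(238.5,198)),('pivhead',(248,178),(318.3,197))]:
    X,e=tri(p,s);print(k,np.round(X,1),np.round(e,1))
C=[atz('top',*q,12)[:2] for q in [(210,169.4),(290,181.6),(194.6,254.6),(277,268.2)]]
L=np.array([[135,125],[135,-125],[-135,125],[-135,-125.]])
f=lambda p:(np.c_[np.cos(p[2])*L[:,0]-np.sin(p[2])*L[:,1]+p[0],np.sin(p[2])*L[:,0]+np.cos(p[2])*L[:,1]+p[1]]-C).ravel()
r=least_squares(f,[500,120,0.]);print('case',r.x,np.round(r.fun,1))
x,y,a=r.x;R=np.array([[np.cos(a),-np.sin(a)],[np.sin(a),np.cos(a)]])
g=lambda l:np.array([x,y])+R@l
print('pivot',g([105,0]),'post',g([-105,-20]),'end0',g([-75,0]),'pad flat',g([105-155,0]))
t=tri((180.4,214.4),(274.6,158.5))[0][:2]
d=R.T@(t-g([105,0]));print('strap ang',np.arctan2(d[1],-d[0]),np.hypot(*d))
for n,u,v,z in [('top',181,228.5,11),('top',130,263,120),('top',129,172,45)]: print(np.round(atz(n,u,v,z)))
```

```text
tip [532.9 273.   99. ] [-0.  -0.8 -0.8  0.2]
padmid [574.1 195.7 158.5] [-0.  -0.2 -0.2  0. ]
post [424.6  92.8 105.7] [-0.1 -0.8 -0.7  0.1]
pivhead [636.5  79.8 103.4] [-0.  0.  0. -0.]
case [ 5.32287967e+02  9.81030587e+01 -1.57172568e-01] [ 1.3 -1.   0.6  0.2 -2.1 -0.2  0.2  1.1]
pivot [635.99371622  81.66780192] post [425.45169351  94.78483953] end0 [458.21243256 109.84252784] pad flat [482.90427751 105.92937146]
strap ang 0.9195862229777378 217.34412930961298
[500. 286.  11.]
[392. 404. 120.]
[668. 441.  45.]
```

>>> {"fn": "arm_command", "kwargs": {"rows": "0 -1.18 3.58 0 0 0;0 -1.18 3.58 0 0 0;0 -1.18 3.58 0 0 0;0 -1.18 3.58 0 0 0;0 -1.18 3.58 0 0 0;0 -1.18 3.58 0 0 0;0 -1.18 3.58 0 0 0;0 -1.18 3.58 0 0 0;0 -1.18 3.58 0 0 0;0 -1.18 3.58 0 0 0", "gripper": -1}}

```text
time: 0.93
eef_pos: [529.4, 324.0, 250.0]
eef_rot: [0.316, 1.548, -0.317]
force: [0.4, 1.3, -0.3]
finger_gap: -0.1
```

>>> {"fn": "arm_command", "kwargs": {"rows": "0 -1.18 3.58 0 0 0;0 -1.18 3.58 0 0 0;0 0 0 0.114 0 0;0 0 0 0.114 0 0;0 0 0 0.114 0 0;0 0 0 0.114 0 0;0 0 0 0.114 0 0;0 0 0 0.114 0 0;0 0 0 0 0 0;0 0 0 0 0 0"}}

```text
time: 1.77
eef_pos: [584.7, 275.7, 249.9]
eef_rot: [0.843, 1.401, -0.844]
force: [-0.3, 1.3, 0.3]
finger_gap: -0.1
```

```bash
python3 -c "
from h import *
st()"
```

```text
1.77 [584.7 275.7 249.9] F [-0.3  1.3  0.3] gap -0.1 tips 19.0
[[-0.001  0.884  0.468]
 [-0.001  0.468 -0.884]
 [-1.    -0.001  0.   ]]
```

>>> {"fn": "arm_command", "kwargs": {"rows": "3 0 0 0 0 0;3 0 0 0 0 0;3 0 0 0 0 0;2.5 0 0 0 0 0;2 0 0 0 0 0;1 0 0 0 0 0;0 0 0 0 0 0"}}

```text
time: 2.35
eef_pos: [583.6, 275.1, 102.9]
eef_rot: [0.842, 1.403, -0.848]
force: [-0.6, -0.2, 0.4]
finger_gap: -0.3
```

Run:
```python
from h import *
st();a=save('top','t2.png');b=save('side','s2.png')
o=np.hstack([cv2.resize(a[150:270,150:310],(533,400),interpolation=2),cv2.resize(b[90:270,220:340],(267,400),interpolation=2)])
cv2.imwrite('pics/c2.png',o[:,:,::-1])
```

```text
2.35 [583.6 275.1 102.9] F [-0.6 -0.2  0.4] gap -0.3 tips 19.0
[[-0.004  0.884  0.467]
 [-0.002  0.467 -0.884]
 [-1.    -0.004 -0.   ]]
```

View pics/c2.png

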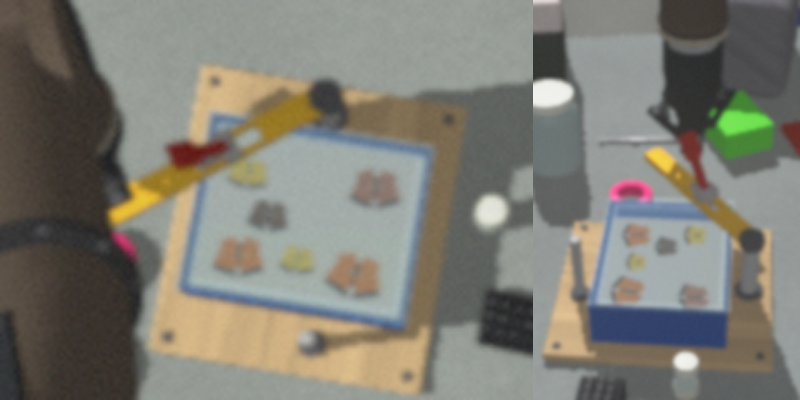

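>>> {"fn": "arm_command", "kwargs": {"rows": "-0.2 -0.6 0 0 0 0;0 -0.6 0 0 0 0;0 -0.5 0 0 0 0;0 -0.97 -0.12 -0.05 0 0;0 -0.97 -0.12 -0.05 0 0;0 -0.97 -0.12 -0.05 0 0;0 -0.97 -0.12 -0.05 0 0;0 -0.97 -0.12 -0.05 0 0;0 -0.97 -0.12 -0.05 0 0;0 0 0 0 0 0"}}

```text
time: 3.28
eef_pos: [517.0, 239.4, 108.1]
eef_rot: [0.614, 1.482, -0.614]
force: [0.2, 0.1, -0.1]
finger_gap: -0.1
```

```bash
cat >> h.py <<'E'
def pol():
    s,R=st(); a=-.157; p=np.array([636,81.7]); d=s['eef_pos'][:2]-p
    c=np.array([[np.cos(a),np.sin(a)],[-np.sin(a),np.cos(a)]])@d
    th=np.arctan2(R[0,1],R[1,1])  # y axis vs world y
    yaw=np.arctan2(R[1,1],R[0,1]); th=np.pi/2+a-yaw
    u=np.array([-np.cos(th),np.sin(th)]);t=np.array([np.sin(th),np.cos(th)])
    print('tool theta',th,'r',c@u,'off',c@t,'case xy',c+[105,0])
E
python3 -c "
from h import *
pol()"
```

```text
3.28 [517.  239.4 108.1] F [ 0.2  0.1 -0.1] gap -0.1 tips 19.0
[[ 0.     0.707  0.707]
 [ 0.     0.707 -0.707]
 [-1.     0.    -0.   ]]
tool theta 0.6288950082917524 r 195.68042633241578 off 27.25649075785023 case xy [-37.20878621 137.15103595]
```

>>> {"fn": "arm_command", "kwargs": {"rows": "0.3 -0.97 -0.12 -0.05 0 0;0 -0.97 -0.12 -0.05 0 0;0 -0.97 -0.12 -0.05 0 0;0 -0.97 -0.12 -0.05 0 0;0 -0.97 -0.12 -0.05 0 0;0 -0.97 -0.12 -0.05 0 0;0 -0.97 -0.12 -0.05 0 0;0 -0.97 -0.12 -0.05 0 0;0 -0.97 -0.12 -0.05 0 0"}}

```text
time: 4.03
eef_pos: [461.7, 174.8, 105.0]
eef_rot: [0.265, 1.553, -0.263]
force: [1.6, 0.7, 0.5]
finger_gap: 0.2
```

Run:
```python
from h import *
pol();a=save('top','t3.png');b=save('side','s3.png')
o=np.hstack([cv2.resize(a[150:270,150:310],(533,400),interpolation=2),cv2.resize(b[90:270,220:340],(267,400),interpolation=2)])
cv2.imwrite('pics/c3.png',o[:,:,::-1])
```

```text
4.03 [461.7 174.8 105. ] F [1.6 0.7 0.5] gap 0.2 tips 19.0
[[ 0.002  0.33   0.944]
 [ 0.001  0.944 -0.33 ]
 [-1.     0.002  0.001]]
tool theta 0.17975791887613646 r 195.29318220544403 off 30.22088609371903 case xy [-81.74318939  64.65067817]
```

View pics/c3.png

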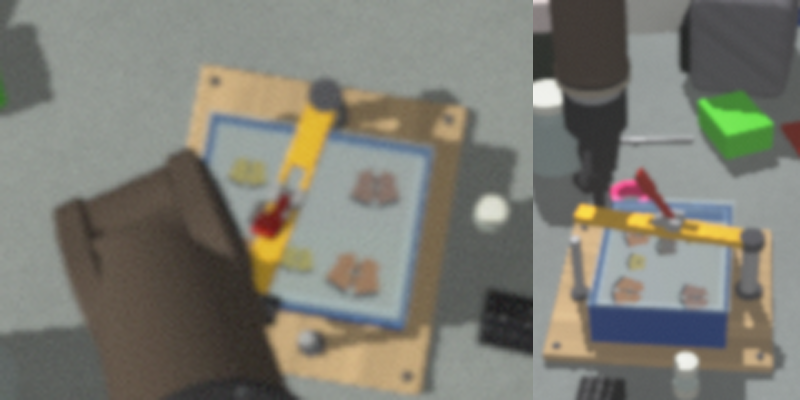

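The strap follows the finger, with about 0.18 rad left to the post, and the lever is still up. I'll go on more slowly.

>>> {"fn": "arm_command", "kwargs": {"rows": "0 -0.97 -0.12 -0.05 0 0;0 -0.97 -0.12 -0.05 0 0;0 -0.6 -0.08 -0.03 0 0;0 -0.4 -0.05 -0.02 0 0;0 -0.3 0 -0.015 0 0;0 -0.2 0 -0.01 0 0;0 0 0 0 0 0;0 0 0 0 0 0"}}

```text
time: 4.8
eef_pos: [448.8, 142.5, 104.3]
eef_rot: [0.129, 1.567, -0.129]
force: [-1.0, 0.4, 0.4]
finger_gap: 0.2
```

```bash
python3 -c "
from h import *
pol()"
```

```text
4.8 [448.8 142.5 104.3] F [-1.   0.4  0.4] gap 0.2 tips 19.0
[[ 0.     0.163  0.987]
 [-0.     0.987 -0.163]
 [-1.    -0.     0.   ]]
tool theta 0.006778496210230189 r 194.610467337953 off 29.477656563001204 case xy [-89.40618372  30.79613556]
```

>>> {"fn": "arm_command", "kwargs": {"rows": "0 -0.1 0 0 0 0;0 -0.1 0 0 0 0;0 -0.1 0 0 0 0;0 0 0 0 0 0;0 0 0 0 0 0"}}

```text
time: 5.22
eef_pos: [448.7, 142.0, 104.4]
eef_rot: [0.129, 1.566, -0.124]
force: [0.1, 8.9, -4.3]
finger_gap: -0.0
```

>>> {"fn": "arm_command", "kwargs": {"rows": "0 -0.1 0 0 0 0;0 -0.1 0 0 0 0;0 0 0 0 0 0;0 0 0 0 0 0"}}

```text
time: 5.55
eef_pos: [448.6, 141.8, 104.6]
eef_rot: [0.129, 1.565, -0.122]
force: [1.0, 15.9, -6.8]
finger_gap: 0.1
```

>>> {"fn": "arm_command", "kwargs": {"rows": "0 0.5 0 0 0 0;0 1.5 0 0 0 0;0 1.5 0 0 0 0;-2 0 0 0 0 0;-3.4 0 0 0 0 0;-3.4 0 0 0 0 0;-3.2 0 0 0 0 0;0 0 0 0 0 0;0 0 0 0 0 0"}}

```text
time: 6.3
eef_pos: [454.5, 172.3, 226.0]
eef_rot: [0.13, 1.564, -0.127]
force: [0.1, 0.1, -0.6]
finger_gap: 0.3
```

Run:
```python
from h import *
pol();a=save('top','t4.png');b=save('side','s4.png')
o=np.hstack([cv2.resize(a[150:270,150:310],(533,400),interpolation=2),cv2.resize(b[90:270,220:340],(267,400),interpolation=2)])
cv2.imwrite('pics/c4.png',o[:,:,::-1])
```

```text
6.3 [454.5 172.3 226. ] F [ 0.1  0.1 -0.6] gap 0.3 tips 19.0
[[ 0.003  0.163  0.987]
 [ 0.001  0.987 -0.163]
 [-1.     0.002  0.003]]
tool theta 0.006442070414201639 r 193.81247148658966 off 59.85727252340452 case xy [-88.42284777  61.10457543]
```

View pics/c4.png

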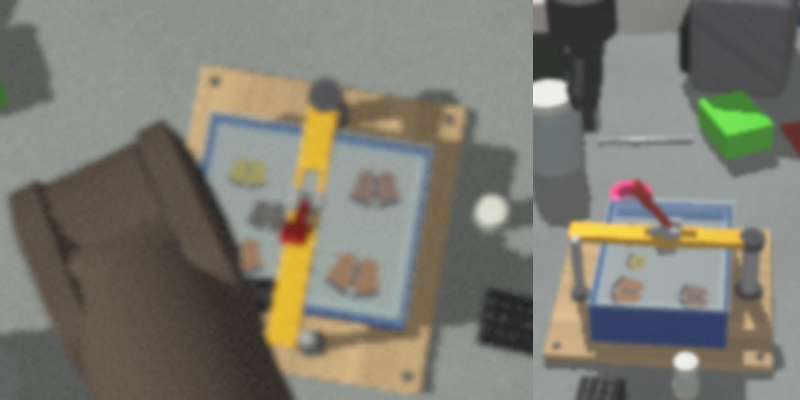

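The strap lies along the case against the post at crop (310,340), and the lever is still up. Next I move over the lever's pivot side.

>>> {"fn": "arm_command", "kwargs": {"rows": "0 0 3 0 0 0;0 -1 3.2 0 0 0;0 -2 2 0 0 0;0 -2 2 0 0 0;0 -1 0 0 0 0;0 0 0 0 0 0;0 0 0 0 0 0"}}

```text
time: 6.98
eef_pos: [543.4, 96.0, 223.0]
eef_rot: [0.128, 1.57, -0.129]
force: [-1.1, 0.2, -0.5]
finger_gap: -0.1
```

Run:
```python
from h import *
from scipy.optimize import least_squares
pol()
f=lambda X:np.r_[proj('top',X)-(238.8,218.4),proj('side',X)-(269.5,181.4)]
r=least_squares(f,[512,100,150.]);print('pad',r.x,r.fun)
```

```text
6.98 [543.4  96.  223. ] F [-1.1  0.2 -0.5] gap -0.1 tips 19.0
[[-0.003  0.163  0.987]
 [-0.     0.987 -0.163]
 [-1.    -0.001 -0.003]]
tool theta 0.0070113088368224386 r 93.73388895594253 off -0.969719482542954 case xy [11.26161599 -0.31250379]
pad [511.14669682 102.60661211 147.59340818] [ 0.03040304  0.52659932  0.48417618 -0.0986921 ]
```

>>> {"fn": "arm_command", "kwargs": {"rows": "2.2 0 0 0 0 0;2.2 0 0 0 0 0;0 0 -0.6 0 0 0;0 0 -0.6 0 0 0;0 0 -0.5 0 0 0;0.25 0 -0.5 0 0 0;0.25 0 -0.5 0 0 0;0.25 0 -0.45 0 0 0;0 0 0 0 0 0"}}

```text
time: 7.73
eef_pos: [513.0, 101.9, 173.2]
eef_rot: [0.128, 1.566, -0.127]
force: [1.3, 0.7, 1.1]
finger_gap: -0.2
```

>>> {"fn": "arm_command", "kwargs": {"rows": "0.35 0 -0.45 0 0 0;0.35 0 -0.45 0 0 0;0.36 0 -0.43 0 0 0;0.5 0 -0.35 0 0 0;0.5 0 -0.35 0 0 0;0.45 0 -0.34 0 0 0;0 0 0 0 0 0"}}

```text
time: 8.32
eef_pos: [489.3, 105.1, 146.9]
eef_rot: [0.128, 1.568, -0.128]
force: [0.5, -0.4, 0.7]
finger_gap: -0.4
```

Run:
```python
from h import *
pol();b=save('side','s5.png');a=save('top','t5.png')
cv2.imwrite('pics/c5.png',cv2.resize(b[120:270,220:360],(700,600)[::1],interpolation=2)[:,:,::-1])
```

```text
8.32 [489.3 105.1 146.9] F [ 0.5 -0.4  0.7] gap -0.4 tips 19.0
[[-0.001  0.162  0.987]
 [-0.     0.987 -0.162]
 [-1.    -0.    -0.001]]
tool theta 0.005823027079243204 r 148.5745345655915 off -0.723691462536451 case xy [-43.57622972   0.14146946]
```

View pics/c5.png

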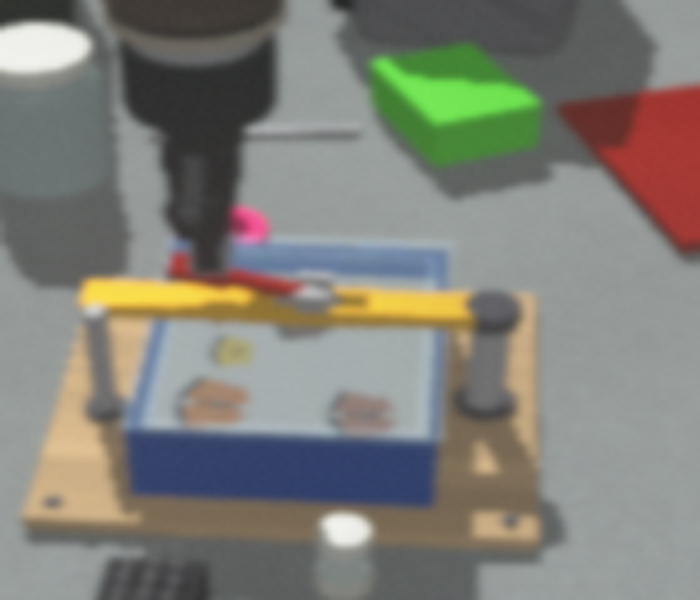

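The fingertip at crop (205,265) is on the pad, and the lever is about 15° above the strap. The strap is still at the post. Now the last press, with TCP z 129 expected when flat.

>>> {"fn": "arm_command", "kwargs": {"rows": "0.45 0 -0.15 0 0 0;0.45 0 -0.15 0 0 0;0.45 0 -0.15 0 0 0;0.4 0 -0.1 0 0 0;0.3 0 0 0 0 0;0 0 0 0 0 0;0 0 0 0 0 0"}}

```text
time: 9.0
eef_pos: [485.4, 106.2, 129.0]
eef_rot: [0.129, 1.565, -0.127]
force: [-4.3, -1.5, 24.0]
finger_gap: 0.1
```

>>> {"fn": "arm_command", "kwargs": {"rows": "0.2 0 0 0 0 0;0.2 0 0 0 0 0;0.2 0 0 0 0 0;0 0 0 0 0 0;0 0 0 0 0 0;0 0 0 0 0 0"}}

```text
time: 9.5
eef_pos: [485.3, 106.6, 127.8]
eef_rot: [0.13, 1.563, -0.126]
force: [-27.6, -6.9, 95.7]
finger_gap: -0.0
```

It's hard against its stop (96 N at 127.8 mm), so I back off straight up and clear.

>>> {"fn": "arm_command", "kwargs": {"rows": "-0.4 0 0 0 0 0;-0.6 0 0 0 0 0;-2 0 0 0 0 0;-3 0 0 0 0 0;-3 0 0 0 0 0;-3 0 0 0 0 0;0 3 0 0 0 0;0 4 0 0 0 0;0 4 0 0 0 0;0 4 0 0 0 0"}}

```text
time: 10.33
eef_pos: [508.2, 255.3, 240.9]
eef_rot: [0.128, 1.568, -0.129]
force: [1.0, -0.5, -0.7]
finger_gap: -0.1
```

>>> {"fn": "arm_command", "kwargs": {"rows": "0 4 0 0 0 0;0 4 0 0 0 0;0 4 0 0 0 0;0 0 0 0 0 0;0 0 0 0 0 0"}}

```text
time: 10.75
eef_pos: [526.6, 375.1, 239.5]
eef_rot: [0.124, 1.57, -0.125]
force: [-0.4, -0.8, -0.5]
finger_gap: -0.3
```

Run:
```python
from h import *
pol();a=save('top','t6.png');b=save('side','s6.png')
o=np.hstack([cv2.resize(a[150:280,150:323],(533,400),interpolation=2),cv2.resize(b[140:270,220:307+0],(267,400),interpolation=2)])
o=np.hstack([cv2.resize(a[155:275,160:320],(400,300),interpolation=2),cv2.resize(b[140:245,220:360],(400,300),interpolation=2)])
cv2.imwrite('pics/c6.png',o[:,:,::-1])
```

```text
10.75 [526.6 375.1 239.5] F [-0.4 -0.8 -0.5] gap -0.3 tips 19.0
[[-0.003  0.158  0.987]
 [-0.001  0.987 -0.158]
 [-1.    -0.001 -0.003]]
tool theta 0.001434617009418604 r 154.36718328851026 off 272.48074405771644 case xy [-48.97611906 272.70192137]
```

View pics/c6.png

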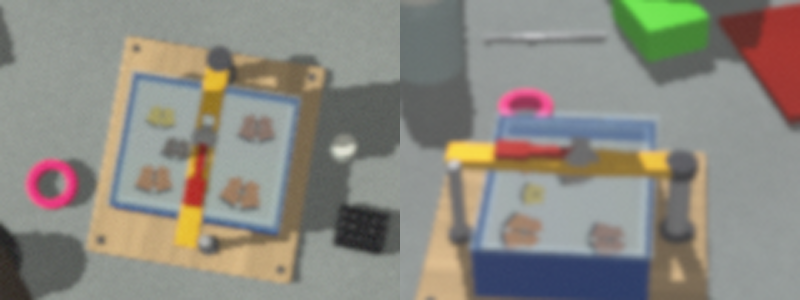

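The lever lies flat on the strap, with its pad at left crop (197,190). The strap is against the post at (207,243). The tape, vial and pinblock are where they stood, and the arm is clear.

```bash
python3 -c "
from h import *
print(arm.hand_in())"
```

```text
the job is handed in; nothing more can be done
None
```

The clamp strap is over the lid against the stop post and the red lever is down flat on it. I handed the job in at about 10.9 s.

- **Strap:** I swung it round with the back of the shut fingers until it stopped at the post. The push force rose to 16 N with almost no further movement.
- **Lever:** I then pushed it down with the fingertip. It stopped with the fingertip about 109–110 mm above the table, which matches the flat height in the text.
- **Final pictures:** They show the strap on the post and the lever flat. The lid, tape, vial and pinblock look unmoved by eye. The arm stands clear at TCP z 240 mm with about zero force.
- **Heavier press than intended:** The last downward push on the lever peaked at about 96 N at the wrist (limit 120 N). I backed off at once. That press was on the pad, not on the lid.
- **Not checked:** I could not measure the force of the cam on the lid; I only infer it from the lever being flat at its stop. I did not measure the lid's shift in mm, and the mug and jar were not in the final crop.

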